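# Clear the jar and crack open the sealed keeping tub

## Task

Someone left an amber jar standing on the lid of the airtight keeping tub. Set the jar down gently, upright, in the low aluminium tray and let go of it; then take the lid by its bar handle, pull it fully free of its sticky seal without letting it fly wide open, and finish while still holding it slightly ajar and still, with a gap of about 25 mm at its front edge. Never tip or drop the jar, let nothing but the robot prop the lid, and leave the mug, hammer, brush and tin where they are.

Things in the scene. Friction and masses are not known exactly. Their poses are not given: they have to be found in the camera images.
- jar: Closed amber glass jar with a black screw cap and a paper label, the only jar on the lid: 100 mm high, 50 mm diameter up to 70 mm above its base, then narrowing to the 45 mm cap; 0.15 to 0.31 kg. Origin at the centre of its underside, z along its axis. Starts upright on the tub's lid, behind the handle.
- tray: Low square open aluminium tray fixed to the bench, 140 x 140 mm outside, wall 5 mm thick and 12 mm high, floor 5 mm thick. Origin at the centre of its underside, z up, x and y along its sides.
- tub: White plastic tub fixed to the bench, 160 mm (x, front to back) by 210 mm (y) and 80 mm high. Origin at the centre of its underside on the bench; its -x side is the front (handle side), its +x side carries the hinge, z up.
- handle (a point): Middle of the lid's steel bar handle: a round bar 11 mm thick and 100 mm long, parallel to the tub's y axis, its centre line 35 mm above the lid's top, 24 mm behind the lid's front edge and 138 mm in front of the hinge line (35 mm of legs at its ends carry it).
- lid_edge (a point): Middle of the lower front edge of the lid, 162 mm from the hinge line; shut, it is 82 mm above the bench, and the gap at the front is its rise above that.
- hinge_line (a point): Middle of the hinge line, on the tub's rear top rim 80 mm above the bench; the lid turns about the tub's y axis through it.
- lid (a joint): Angle in rad of the grey lid (164 x 214 x 10 mm plate, 0.21-0.3 kg, top 92 mm above the bench when shut): 0 shut, growing as its front edge rises; 0.155 is a 25 mm gap there. Its seal bead resists a pull at the handle: 15 to 20 N at 2 mm of lift, then less, lets go with a small kick by 12 mm (0.09 rad); then only its weight, 1.5 N. Let go, it drops onto the bead (0.09 rad), too far shut.
- mug: White mug, 85 mm high and 72 mm across, standing at the far side of the bench; a bystander. Origin at the centre of its underside.
- hammer: Small hammer with a wooden handle, 220 mm long, lying beyond the work on the right (-y); a bystander. Origin under its middle.
- brush: Flat bench brush, 180 mm long, lying across the bench in front of the robot's base; a bystander. Origin under its middle.
- tin: Flat round copper-coloured tin, 80 mm across and 32 mm high, beyond the work on the left (+y); a bystander. Origin at the centre of its underside.

How it is judged:
By the outcome, as a careful person would: the job done as asked, in the order asked, and still so for the second after the job is handed in, while the arm keeps its last pose, push and grip.
It also fails if it takes over 53 s, if anything falls off the work surface, if the arm or the gripper's body presses on something with over 40 N, if the wrist force passes 120 N, or if a joint passes its speed limit or range.

## Robot

A 7-joint arm with a two-finger parallel gripper is mounted at the origin on the work surface. World frame = base frame: x ahead of the robot, y to its left, z up, the work surface at z = 0. Lengths are in mm, angles in rad, forces in N, time in s.
With the tool pointing down it reaches from about 400 to 875 mm from the base axis. Payload 4.4 kg.
Tool frame: the origin (TCP) lies midway between the tips of the shut fingers; the grasp point (between the pads) lies ctrl.grip_depth behind it (ctrl.grip_depth is the distance from the TCP to the grasp point, in mm); z points along the fingers, y is the line along which they close (so a half turn about z gives the same grasp; the last joint's range is limited). The gripper opens to 85 mm and grips with 20 to 120 N. Pads are 22 mm wide; open, the fingers measure 114 mm over their backs; the gripper's body (76 mm by 85 mm) begins 54 mm behind the grasp point. The pads swing forward as they close: fully open they stand 13 mm farther back than shut.
Start: joints at [1.167, 0.628, 0.038, 1.517, -0.027, 0.996, -0.02], TCP at [215.446, -613.271, 231.313] pointing down, gripper open.
Joint ranges: [-3.06, 3.06], [-0.37, 2.12], [-1.25, 1.32], [0.18, 2.47], [-1.1, 4.24], [0.23, 1.98], [-2.94, 2.94]. Speed limits (rad/s): [2.57, 2.57, 3.14, 3.14, 3.14, 3.14, 3.14].

## Interface

Orientations are given as [roll, pitch, yaw] about the fixed x, y, z axes, in that order (R = Rz(yaw) Ry(pitch) Rx(roll)).
In Python, from cell import ctrl gives the robot as it stands.
- The arm moves only by the tool carry_out, never from a script. Its argument "deltas" is one flat list of numbers, 7 for each row, row after row: the turn, a rotation vector about the tool's x, y, z in degrees, then the shift along the tool's x, y, z in m, then the closure, from -1 (fully open) to 1 (shut). In form: [wx, wy, wz, dx, dy, dz, claw, wx, wy, wz, dx, dy, dz, claw, ...]. A call has 1 to 12 rows; each row shifts and turns the commanded pose from where the row before left it, along the tool's axes as they then stand; what a row does not reach is not made up. A row lasts 1/8 s, in which the tool goes at most 62.5 mm and 10.7 degrees, less where a joint would pass 70% of its speed; a pose out of reach is approached as far as the arm can. A call with a gripper value outside its range is refused whole. The fingers move at their own pace and stop on an object; the grip force is fixed at half the most. Time passes only in rows, so rows that do not move let the fingers close. It gives the time, the measured TCP pose, the force, the opening and the grip force at its end, in the units of the state.
- ctrl.read_state(): the state, without advancing time (a new reading comes with each control period).
- ctrl.get_image(name): name is "scene" or "side" or "wrist"; returns the picture (384x512x3 uint8, red, green, blue); there is no depth.
- ctrl.calibration(name): a dict with "mtx" (3x3 intrinsics, pixels), "R" (3x3) and "t" (3): a world point X has camera coordinates R X + t. Camera axes: x right, y down, z forward; pixel columns grow to the right and rows downward; lengths in mm; the calibration is good to about 2 mm. The wrist camera is an equidistant fisheye: a pixel r from the principal point sees the ray r / f radians off the axis. A picture is of the moment at which its call begins: read the wrist's pose just before it. calibration takes no time and is no camera call; for the wrist camera it gives the pose at the moment of the call.
- ctrl.finish_job(): hands the job in; it is judged then, once.
The state is a dict: "clock": time; "qpos": joint angles; "qd": joint speeds; "tau": joint torques, N m; "eef_pos": TCP position; "tool_rot": TCP orientation; "force": force on the tool from outside, world axes, zero at the start; "torque": the same for the moment, N m; "width": finger opening in mm; "gripper_force": force on a finger pad.
Only numpy, scipy, OpenCV 4.12 (cv2) and the standard library are available. Lean on these libraries where they do the work, as an engineer would, in place of code of your own. Each camera call takes 0.05 s, during which the arm holds its last target. There are 200 camera calls.

## Working session

There is one attempt and no reset: what is moved stays moved. The work goes in short steps, Python scripts to look and compute and a tool call to move; the robot and the scene stay as the last step left them, time stands still between calls to the robot, and variables do not carry over. Pictures are saved under pics/ and viewed, at most 10 in all, crops included, and the job is handed in when it is done.

Besides the shell and the picture viewer there is one more tool, called after "Request:" by a JSON object that holds its "name" and its "arguments". carry_out: Moves the arm, as the interface text tells. Its arguments: {"type":"object","properties":{"deltas":{"type":"array"}},"required":["deltas"]}

```bash
mkdir -p pics; python3 - <<'E'
from cell import ctrl
import cv2,numpy as np
s=ctrl.read_state();print(s, ctrl.grip_depth)
for n in("scene","side"):
    c=ctrl.calibration(n);print(n,c)
    cv2.imwrite(f"pics/{n}0.png",ctrl.get_image(n)[:,:,::-1])
E
```

```text
{'clock': 0.0, 'qpos': array([ 1.16716242,  0.6293591 ,  0.03842024,  1.51832707, -0.02700843,
        0.99627618, -0.02002731]), 'qd': array([-1.18477368e-03, -5.35133658e-04, -8.95933069e-04, -7.62293493e-04,
        4.32130465e-05, -1.67910300e-03, -5.97000170e-04]), 'tau': array([ 1.93029896e-04, -5.63410592e+01,  1.22595247e+00, -1.93444026e+01,
        1.08267830e-02,  1.06578832e-02,  5.14088458e-05]), 'eef_pos': array([ 215.28374463, -612.68082539,  230.39335014]), 'tool_rot': array([-3.13974013e+00,  4.37314371e-06,  3.37820498e-01]), 'force': array([ 1.00382498, -0.23745377, -0.18518714]), 'torque': array([-0.01717477, -0.00458115, -0.00696756]), 'gripper_force': 0.0, 'width': 85.6597715898149} 18.700000000000003
scene {'mtx': array([[410.35789348,   0.        , 248.68992585],
       [  0.        , 410.35789348, 193.92434781],
       [  0.        ,   0.        ,   1.        ]]), 'R': array([[-0.75128826,  0.65990894,  0.00928181],
       [ 0.43797386,  0.50904337, -0.74098161],
       [-0.49370523, -0.5526256 , -0.67146117]]), 't': array([ 419.31844547, -161.65344698, 1703.48723727])}
side {'mtx': array([[471.22406809,   0.        , 251.75265607],
       [  0.        , 471.22406809, 188.82292243],
       [  0.        ,   0.        ,   1.        ]]), 'R': array([[-0.98218295, -0.18727835,  0.01560336],
       [-0.13673125,  0.65518474, -0.74299228],
       [ 0.12892328, -0.73188781, -0.66911809]]), 't': array([ 556.04567417,  147.98216454, 1630.94788015])}
```

View pics/scene0.png

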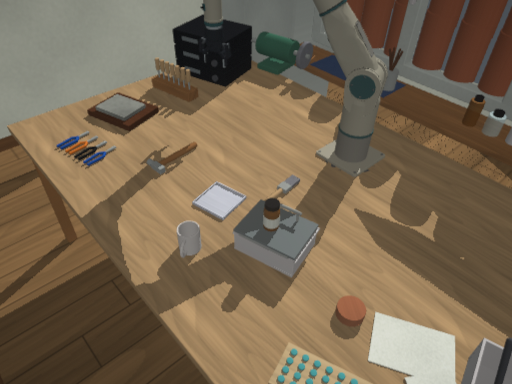

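View pics/side0.png

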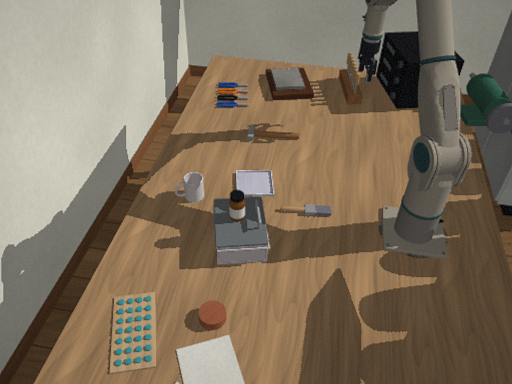

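The scene view shows the tub at about (277,238), the jar at (272,213), the tray at (219,200) and the mug at (190,238). The side view has the tub at (241,230), the jar at (237,205) and the tray at (255,183). I'll enlarge both next.

```bash
python3 - <<'E'
import cv2
a=cv2.imread("pics/scene0.png")[170:280,180:330];b=cv2.imread("pics/side0.png")[160:270,180:330]
for n,i in(("ca",a),("cb",b)): cv2.imwrite(f"pics/{n}.png",cv2.resize(i,None,fx=5,fy=5,interpolation=cv2.INTER_CUBIC))
E
```

```text
(no output)
```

View pics/ca.png

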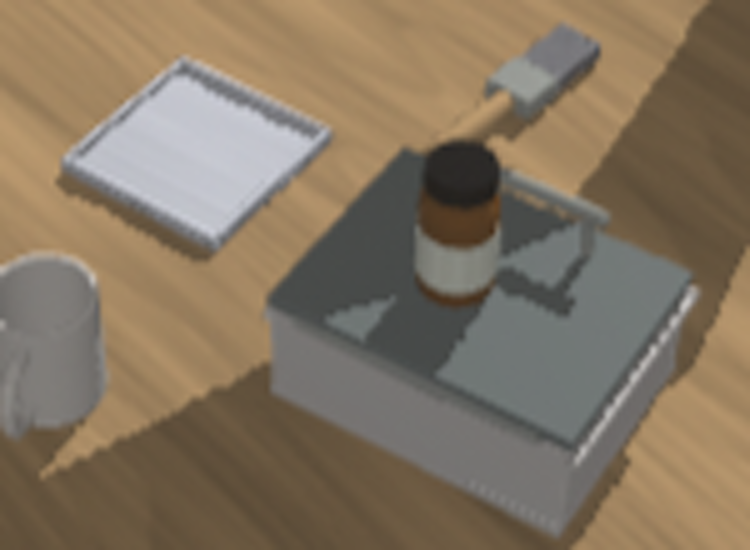

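View pics/cb.png

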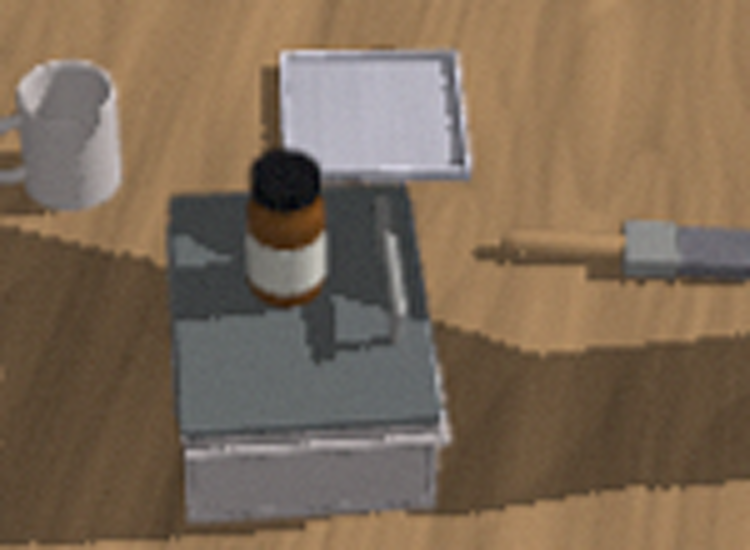

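The crops show the four lid corners, the four tray rim corners, the handle bar (its far end is hidden behind the jar in the scene view) and the jar's cap and base. I'll cast rays from these.

```bash
cat > h.py <<'E'
from cell import ctrl
import cv2,numpy as np
def ray(n,px):
    c=ctrl.calibration(n);d=c["R"].T@np.linalg.inv(c["mtx"])@[px[0],px[1],1];return -c["R"].T@c["t"],d
def plane(n,px,z):
    o,d=ray(n,px);return (o+d*(z-o[2])/d[2])[:2]
off={"scene":(180,170),"side":(180,160)}
def cp(n,p,z): return plane(n,(off[n][0]+(p[0]-2)/5,off[n][1]+(p[1]-2)/5),z)
E
python3 - <<'E'
from h import *
np.set_printoptions(precision=1,suppress=True)
P={"lid":(92,[("scene",[(405,150),(268,303),(575,442),(692,275)]),("side",[(170,197),(405,185),(440,425),(182,433)])]),
"tray":(12,[("scene",[(183,60),(330,130),(217,245),(63,160)]),("side",[(280,52),(460,52),(470,177)])]),
"bar":(127,[("scene",[(605,217)]),("side",[(380,200),(400,322)])])}
for k,(z,l) in P.items():
  for n,ps in l:
    q=np.array([cp(n,p,z) for p in ps]);print(k,n,q.tolist() and q,"mean",q.mean(0),"sides",np.linalg.norm(q-np.roll(q,-1,0),axis=1))
# cap: black mask; amber mask
for n in("scene","side"):
  im=cv2.imread(f"pics/{n}0.png").astype(int);x0,y0=off[n]
  c=im[y0:y0+110,x0:x0+150]
  m=((c.max(2)<62)).astype(np.uint8)
  k,lab,st,ce=cv2.connectedComponentsWithStats(m)
  i=1+np.argmax(st[1:,4]);print(n,"cap",st[i],ce[i]+[x0,y0])
  # mid cap height ~ z 92+100-10
  print("cap blob at z183",plane(n,ce[i]+[x0,y0],183))
  b=(c[:,:,2]-c[:,:,0]>45)&(c[:,:,2]<150)
  k,lab,st,ce=cv2.connectedComponentsWithStats(b.astype(np.uint8));print([ (s.tolist()) for s in st[1:] if s[4]>15])
print("cap top c",cp("scene",(463,160),192),cp("side",(288,167),192))
print("base c",cp("scene",(457,285),92),cp("side",(287,287),92))
E
```

```text
lid scene [[533.   29.9]
 [689.8  76.6]
 [625.5 275.5]
 [474.6 231.1]] mean [580.7 153.3] sides [163.6 209.1 157.3 209.5]
lid side [[685.6  74.4]
 [531.   30. ]
 [472.1 239.8]
 [626.3 278. ]] mean [578.7 155.5] sides [160.8 217.9 158.9 212.1]
tray scene [[ 532.9 -215. ]
 [ 500.1  -83.3]
 [ 635.5  -45.6]
 [ 665.8 -183.9]] mean [ 583.6 -131.9] sides [135.7 140.5 141.6 136.5]
tray side [[ 666.1 -185.7]
 [ 528.  -214.7]
 [ 498.2  -73.5]] mean [ 564.1 -158. ] sides [141.1 144.4 202. ]
bar scene [[506.5 182.4]] mean [506.5 182.4] sides [0.]
bar side [[539.1  84.9]
 [506.7 191.5]] mean [522.9 138.2] sides [111.4 111.4]
scene cap [ 84  29  16  13 167] [271.7 204.8]
cap blob at z183 [591.3 138.4]
[[115, 11, 20, 28, 29], [87, 39, 13, 9, 47], [21, 69, 10, 10, 17], [8, 72, 46, 24, 54]]
side cap [ 49  30  15  14 151] [236.1 196.3]
cap blob at z183 [592.3 141. ]
[[0, 0, 6, 14, 34], [62, 0, 7, 10, 36], [69, 0, 5, 10, 22], [107, 0, 6, 11, 23], [133, 0, 6, 6, 18], [107, 7, 9, 35, 78], [0, 13, 39, 41, 279], [52, 13, 4, 17, 23], [128, 20, 5, 11, 37], [40, 27, 7, 11, 54], [82, 36, 10, 11, 23], [134, 36, 2, 9, 17], [51, 39, 14, 11, 93], [94, 43, 31, 17, 80], [117, 53, 23, 6, 28], [86, 58, 64, 14, 91], [106, 73, 8, 11, 30], [100, 84, 12, 15, 81], [109, 97, 19, 13, 44], [129, 96, 21, 3, 23], [135, 101, 3, 9, 16], [86, 102, 12, 8, 27], [28, 104, 35, 6, 50]]
cap top c [587.6 135.9] [590. 135.]
base c [591.5 141.5] [589.6 142.2]
```

Request:
{"name": "carry_out", "arguments": {"deltas": [0,0,3,0,0,-0.02,-1,0,0,0,0.026,-0.028,0,-1,0,0,0,0.026,-0.028,0,-1,0,0,0,0.026,-0.028,0,-1,0,0,0,0.026,-0.028,0,-1,0,0,0,0.026,-0.028,0,-1,0,0,0,0.026,-0.028,0,-1,0,0,0,0.026,-0.028,0,-1,0,0,0,0.026,-0.028,0,-1,0,0,0,0.026,-0.028,0,-1,0,0,0,0.026,-0.028,0,-1,0,0,0,0.026,-0.028,0,-1]}}

```text
clock: 1.6
eef_pos: [403.4, -235.9, 251.2]
tool_rot: [-3.141, 0.0, 0.285]
force: [-0.4, 0.1, 0.1]
width: 85.4
gripper_force: 0.0
```

Request:
{"name": "carry_out", "arguments": {"deltas": [0,0,0,0.026,-0.028,0,-1,0,0,0,0.026,-0.028,0,-1,0,0,0,0.026,-0.028,0,-1,0,0,0,0.026,-0.028,0,-1,0,0,0,0.026,-0.028,0,-1,0,0,0,0.026,-0.028,0,-1,0,0,0,0.026,-0.028,0,-1,0,0,0,0.026,-0.028,0,-1,0,0,0,0.026,-0.028,0,-1,0,0,0,0.026,-0.028,0,-1,0,0,0,0.026,-0.028,0,-1,0,0,0,0,0,0,-1]}}

```text
clock: 3.1
eef_pos: [591.0, 143.0, 250.5]
tool_rot: [-3.139, -0.0, 0.291]
force: [0.3, 0.3, 0.8]
width: 85.4
gripper_force: 0.0
```

```bash
python3 - <<'E'
from h import *
np.set_printoptions(precision=3,suppress=True)
s=ctrl.read_state();print({k:s[k] for k in("clock","qpos","eef_pos","tool_rot","force")})
c=ctrl.calibration("wrist");print(c)
cv2.imwrite("pics/w1.png",ctrl.get_image("wrist")[:,:,::-1])
E
```

```text
{'clock': 3.1, 'qpos': array([-0.242,  0.547, -0.064,  1.616,  0.038,  0.98 , -1.598]), 'eef_pos': array([591.015, 142.982, 250.542]), 'tool_rot': array([-3.139, -0.   ,  0.291]), 'force': array([0.258, 0.347, 0.803])}
{'mtx': array([[297.319,   0.   , 257.12 ],
       [  0.   , 297.319, 185.574],
       [  0.   ,   0.   ,   1.   ]]), 'R': array([[ 0.286, -0.958, -0.001],
       [-0.913, -0.273,  0.303],
       [-0.29 , -0.086, -0.953]]), 't': array([-32.822, 534.481, 582.773])}
```

View pics/w1.png

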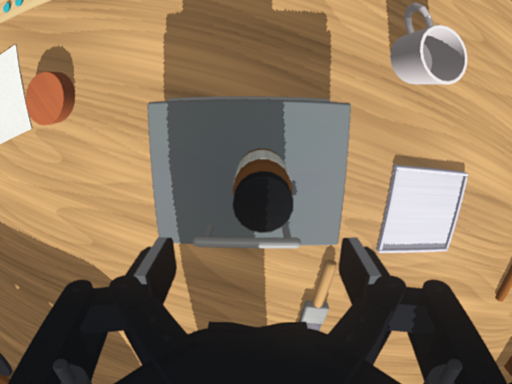

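The wrist view shows the cap centre at (263,202), the bar from (195,242) to (299,242), the lid's back corners at (149,103) and (350,103), and the tray corners at (393,167), (467,173), (451,250) and (379,250).

```bash
cat >> h.py <<'E'
def wp(c,px,z):
    K=c["mtx"];v=np.array([(px[0]-K[0,2]),(px[1]-K[1,2])])/K[0,0];r=np.hypot(*v)
    d=c["R"].T@np.r_[v/r*np.sin(r),np.cos(r)];o=-c["R"].T@c["t"];return (o+d*(z-o[2])/d[2])[:2]
E
python3 - <<'E'
from h import *
np.set_printoptions(precision=1,suppress=True)
c=ctrl.calibration("wrist")
im=cv2.imread("pics/w1.png");m=(im[140:236,220:310].max(2)<45).astype(np.uint8)
k,l,st,ce=cv2.connectedComponentsWithStats(m);i=1+np.argmax(st[1:,4]);print(st[i],ce[i]+[220,140])
(x,y),r=cv2.minEnclosingCircle(np.argwhere(l==i)[:,::-1].astype(np.float32));print(x+220,y+140,r)
print("cap",wp(c,ce[i]+[220,140],190),wp(c,(263,202),192))
print("base back edge",wp(c,(263,149),92))
b=np.array([wp(c,p,127) for p in((195,242),(299,242))]);print("bar",b,b.mean(0),np.linalg.norm(b[0]-b[1]))
L=np.array([wp(c,p,92) for p in((149,103),(350,103),(338,243),(172,243))]);print("lid",L,L.mean(0),np.linalg.norm(L-np.roll(L,-1,0),axis=1))
T=np.array([wp(c,p,12) for p in((394,166),(467,173),(452,249),(379,250))]);print("tray",T,T.mean(0),np.linalg.norm(T-np.roll(T,-1,0),axis=1))
E
```

```text
[  13   31   59   61 2824] [262.3 201.4]
262.244873046875 201.20387268066406 30.488101959228516
cap [593.5 136.2] [593.9 135.8]
base back edge [613.7 139.7]
bar [[508.1 181.6]
 [538.9  79.3]] [523.5 130.5] 106.83476205625504
lid [[628.9 268.5]
 [687.2  67.7]
 [532.9  22.5]
 [477.  210.8]] [581.5 142.3] [209.1 160.9 196.4 162.5]
tray [[ 632.8  -51.3]
 [ 665.3 -189.5]
 [ 534.6 -234. ]
 [ 502.1  -86.6]] [ 583.7 -140.4] [142.  138.1 150.9 135.4]
```

Request:
{"name": "carry_out", "arguments": {"deltas": [0,0,0,-0.001,0.005,-0.0,-1,0,0,0,0,0,0.015,-1,0,0,0,0,0,0.015,-1,0,0,0,0,0,0.015,-1,0,0,0,0,0,0.015,-1,0,0,0,0,0,0.015,-1,0,0,0,0,0,0.015,-1,0,0,0,0,0,0.015,-1,0,0,0,0,0,0.01,-1,0,0,0,0,0,0.005,-1,0,0,0,0,0,0,-1,0,0,0,0,0,0,0]}}

```text
clock: 4.65
eef_pos: [591.8, 133.9, 131.8]
tool_rot: [3.142, -0.001, 0.285]
force: [0.6, -0.3, 0.1]
width: 69.7
gripper_force: 0.0
```

Request:
{"name": "carry_out", "arguments": {"deltas": [0,0,0,0,0,0,0.2,0,0,0,0,0,0,0.4,0,0,0,0,0,0,0.6,0,0,0,0,0,0,0.8,0,0,0,0,0,0,1,0,0,0,0,0,0,1,0,0,0,0,0,0,1,0,0,0,0,0,0,1]}}

```text
clock: 5.65
eef_pos: [591.7, 134.3, 132.3]
tool_rot: [-3.141, -0.001, 0.286]
force: [-1.3, 0.9, 5.2]
width: 48.8
gripper_force: 58.5
```

```bash
python3 - <<'E'
from h import *
cv2.imwrite("pics/w2.png",np.hstack([cv2.resize(ctrl.get_image("wrist")[:,:,::-1],(400,300)),cv2.resize(ctrl.get_image("side")[130:280,160:360,::-1],(400,300),interpolation=cv2.INTER_CUBIC)]))
E
```

```text
(no output)
```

View pics/w2.png

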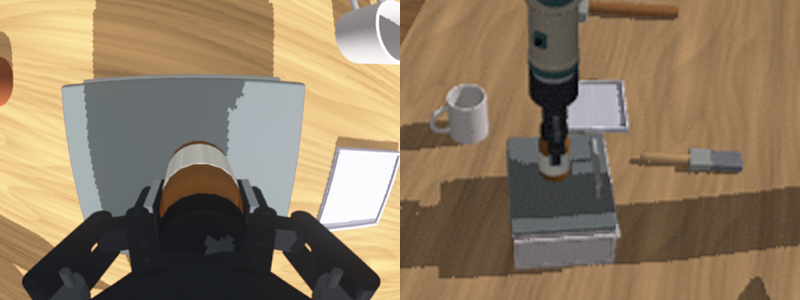

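Request:
{"name": "carry_out", "arguments": {"deltas": [0,0,0,0,0,-0.002,1,0,0,0,0,0,-0.006,1,0,0,0,0,0,-0.012,1,0,0,0,0,0,-0.014,1,0,0,0,0,0,-0.012,1,0,0,0,-0.002,0.006,-0.008,1,0,0,0,-0.004,0.012,-0.004,1,0,0,0,-0.006,0.018,-0.002,1,0,0,0,-0.007,0.022,0,1,0,0,0,-0.007,0.022,0,1,0,0,0,-0.007,0.022,0,1,0,0,0,-0.007,0.022,0,1]}}

```text
clock: 7.25
eef_pos: [587.2, 0.8, 190.9]
tool_rot: [3.141, 0.001, 0.284]
force: [0.7, 0.2, -1.8]
width: 48.7
gripper_force: 59.3
```

Request:
{"name": "carry_out", "arguments": {"deltas": [0,0,0,-0.007,0.022,0,1,0,0,0,-0.007,0.022,0,1,0,0,0,-0.007,0.022,0,1,0,0,0,-0.007,0.022,0,1,0,0,0,-0.006,0.018,0,1,0,0,0,-0.005,0.014,0,1,0,0,0,-0.004,0.012,0,1,0,0,0,-0.003,0.01,0,1,0,0,0,-0.003,0.006,0,1,0,0,0,-0.001,0.004,0,1,0,0,0,0,0,0,1,0,0,0,0,0,0,1]}}

```text
clock: 8.75
eef_pos: [582.8, -155.8, 191.4]
tool_rot: [-3.141, -0.0, 0.286]
force: [-0.4, 0.6, -1.7]
width: 48.7
gripper_force: 59.3
```

```bash
python3 - <<'E'
from h import *
s=ctrl.read_state();print(s["eef_pos"],s["tool_rot"],s["force"],s["qpos"].round(2))
cv2.imwrite("pics/w3.png",np.hstack([cv2.resize(ctrl.get_image("wrist")[:,:,::-1],(400,300)),cv2.resize(ctrl.get_image("side")[130:280,160:360,::-1],(400,300),interpolation=cv2.INTER_CUBIC)]))
E
```

```text
[ 582.79285444 -155.76445058  191.3593996 ] [-3.14124583e+00 -2.56233860e-04  2.86123614e-01] [-0.44286501  0.59656029 -1.69750609] [ 0.26  0.61 -0.07  1.69  0.06  0.84 -1.12]
```

View pics/w3.png

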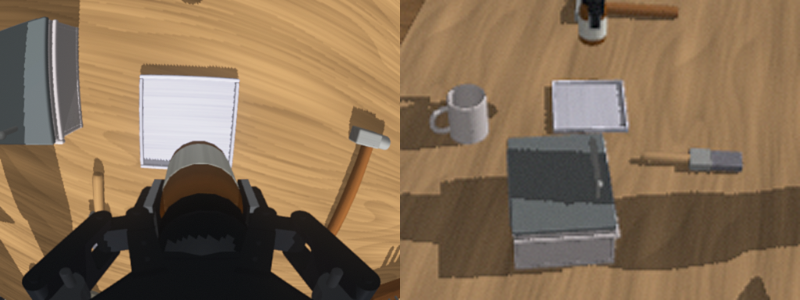

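Request:
{"name": "carry_out", "arguments": {"deltas": [0,0,0,0.002,-0.008,0.004,1,0,0,0,0.003,-0.008,0.01,1,0,0,0,0.0015,-0.006,0.014,1,0,0,0,0,0,0.016,1,0,0,0,0,0,0.016,1,0,0,0,0,0,0.016,1,0,0,0,0,0,0.016,1,0,0,0,0,0,0.016,1,0,0,0,0,0,0.012,1,0,0,0,0,0,0.008,1,0,0,0,0,0,0.004,1,0,0,0,0,0,0,1]}}

```text
clock: 10.35
eef_pos: [582.8, -133.4, 59.3]
tool_rot: [3.142, -0.0, 0.285]
force: [0.5, 0.1, -1.2]
width: 48.5
gripper_force: 59.3
```

Request:
{"name": "carry_out", "arguments": {"deltas": [0,0,0,0,0,0.003,1,0,0,0,0,0,0.003,1,0,0,0,0,0,0.002,1,0,0,0,0,0,0.002,1,0,0,0,0,0,0.001,1,0,0,0,0,0,0,1,0,0,0,0,0,0,1]}}

```text
clock: 11.22
eef_pos: [582.8, -133.5, 48.4]
tool_rot: [3.142, -0.0, 0.285]
force: [0.3, 0.0, -1.7]
width: 49.0
gripper_force: 59.3
```

Request:
{"name": "carry_out", "arguments": {"deltas": [0,0,0,0,0,0.001,1,0,0,0,0,0,0.001,1,0,0,0,0,0,0,1]}}

```text
clock: 11.6
eef_pos: [582.6, -133.5, 46.2]
tool_rot: [-3.141, 0.0, 0.285]
force: [0.2, 0.5, -2.2]
width: 48.5
gripper_force: 59.3
```

Request:
{"name": "carry_out", "arguments": {"deltas": [0,0,0,0,0,0.0005,1,0,0,0,0,0,0.0005,1,0,0,0,0,0,0,1]}}

```text
clock: 11.98
eef_pos: [582.8, -133.5, 45.5]
tool_rot: [3.142, -0.0, 0.285]
force: [0.5, -0.0, -0.5]
width: 48.8
gripper_force: 59.5
```

Contact is starting; one more small step.

Request:
{"name": "carry_out", "arguments": {"deltas": [0,0,0,0,0,0.0005,1,0,0,0,0,0,0.0005,1,0,0,0,0,0,0,1]}}

```text
clock: 12.35
eef_pos: [582.9, -133.4, 45.3]
tool_rot: [3.141, -0.001, 0.285]
force: [-1.7, 1.0, 7.1]
width: 48.6
gripper_force: 60.1
```

Request:
{"name": "carry_out", "arguments": {"deltas": [0,0,0,0,0,0,0,0,0,0,0,0,0,-0.2,0,0,0,0,0,0,-0.5,0,0,0,0,0,0,-1,0,0,0,0,0,0,-1,0,0,0,0,0,-0.005,-1,0,0,0,0,0,-0.01,-1,0,0,0,0,0,-0.02,-1,0,0,0,0,0,-0.03,-1,0,0,0,0,0,-0.03,-1,0,0,0,0,0,-0.03,-1,0,0,0,0,0,-0.03,-1]}}

```text
clock: 13.85
eef_pos: [582.7, -133.5, 201.2]
tool_rot: [3.141, -0.001, 0.285]
force: [0.3, 1.2, -0.8]
width: 85.6
gripper_force: 0.0
```

```bash
python3 - <<'E'
from h import *
s=ctrl.read_state();print(s["eef_pos"],s["tool_rot"],s["force"],s["qpos"].round(2),s["width"])
c=ctrl.calibration("wrist");print(c)
cv2.imwrite("pics/w4.png",ctrl.get_image("wrist")[:,:,::-1])
E
```

```text
[ 582.71070205 -133.48500129  201.23626056] [ 3.14113235e+00 -8.91608141e-04  2.85373073e-01] [ 0.32251033  1.16812274 -0.84759444] [ 0.22  0.59 -0.07  1.7   0.05  0.86 -1.16] 85.61398907519212
{'mtx': array([[297.31863964,   0.        , 257.1204304 ],
       [  0.        , 297.31863964, 185.5740104 ],
       [  0.        ,   0.        ,   1.        ]]), 'R': array([[ 0.28131554, -0.95961403,  0.00157722],
       [-0.91495479, -0.26772717,  0.30196008],
       [-0.28934287, -0.08638915, -0.95331926]]), 't': array([-293.18528031,  468.24513674,  509.0781458 ])}
```

View pics/w4.png

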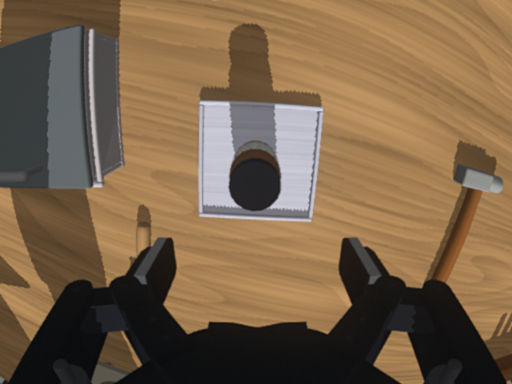

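The jar stands upright and released in the tray, with its cap at (255,184). Next is the handle.

Request:
{"name": "carry_out", "arguments": {"deltas": [0,0,0,0.001,-0.013,0,-1,0,0,0,0.002,-0.025,0,-1,0,0,0,0.002,-0.028,0,-1,0,0,0,0.002,-0.03,0,-1,0,0,0,0.002,-0.03,0,-1,0,0,0,0.002,-0.03,0,-1,0,0,0,0.002,-0.03,0,-1,0,0,0,0.002,-0.03,0,-1,0,0,0,0.002,-0.03,0,-1,0,0,0,0.001,-0.019,0,-1,0,0,0,0.001,-0.01,0,-1,0,0,0,0,0,0,-1]}}

```text
clock: 15.4
eef_pos: [523.3, 135.9, 199.1]
tool_rot: [3.141, 0.0, 0.286]
force: [0.9, -0.1, -0.2]
width: 85.1
gripper_force: 0.0
```

Request:
{"name": "carry_out", "arguments": {"deltas": [0,0,-8,0,0,0,-1,0,0,-10,0,0,0,-1,0,0,-10,0,0,0,-1,0,0,-10,0,0,0,-1,0,0,-10,0,0,0,-1,0,0,-10,0,0,0,-1,0,0,-10,0,0,0,-1,0,0,-10,0,0,0,-1,0,0,-8,0,0,0,-1,0,0,-4,0,0,0,-1,0,0,0,0,0,0,-1,0,0,0,0,0,0,-1]}}

```text
clock: 16.9
eef_pos: [523.7, 134.8, 199.2]
tool_rot: [-3.141, 0.001, 1.854]
force: [-1.1, -1.5, -0.1]
width: 85.3
gripper_force: 0.0
```

```bash
python3 - <<'E'
from h import *
s=ctrl.read_state();print(s["eef_pos"],s["tool_rot"],s["force"],s["qpos"].round(2),s["width"])
c=ctrl.calibration("wrist");print(c)
cv2.imwrite("pics/w5.png",ctrl.get_image("wrist")[:,:,::-1])
E
```

```text
[523.74032943 134.82701213 199.23570912] [-3.14148576e+00  5.08591031e-04  1.85361121e+00] [-1.12313759 -1.46731788 -0.06772919] [ 0.04  0.56 -0.51  1.85  0.36  0.83 -0.38] 85.3448414375424
{'mtx': array([[297.31863964,   0.        , 257.1204304 ],
       [  0.        , 297.31863964, 185.5740104 ],
       [  0.        ,   0.        ,   1.        ]]), 'R': array([[ 9.60341136e-01,  2.78827592e-01, -2.77540517e-04],
       [ 2.65693764e-01, -9.14802653e-01,  3.04208694e-01],
       [ 8.45678830e-02, -2.92217864e-01, -9.52605371e-01]]), 't': array([-541.59900286,  -46.75661545,  344.53092558])}
```

View pics/w5.png

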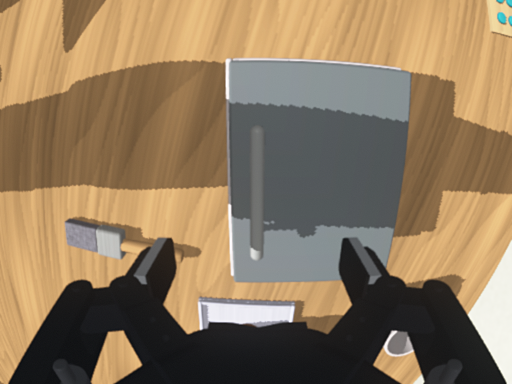

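The bar runs from (257,127) to (257,259), and the finger midline is near column 257, so it looks aligned.

```bash
python3 - <<'E'
from h import *
np.set_printoptions(precision=1,suppress=True)
c=ctrl.calibration("wrist");e=np.array([.9597,.2812]);f=np.array([-.2812,.9597])
for p,z in(((257.5,128),127),((256.5,257),127),((228,60),92),((235,280),92),((410,71),92),((389,283),92)):
    q=wp(c,p,z);print(p,q,q@e,q@f)
s=ctrl.read_state();print(s["eef_pos"],s["eef_pos"][:2]@e,s["eef_pos"][:2]@f)
E
```

```text
(257.5, 128) [510.5 185.3] 542.0184859868833 34.259274540903625
(256.5, 257) [539.6  82.5] 541.0309277443062 -72.58841500467615
(228, 60) [472.1 230.1] 517.80895893901 88.08406578245223
(235, 280) [532.2  28.6] 518.7989435489968 -122.19928149183319
(410, 71) [627.5 274.9] 679.4948519489633 87.3574694188849
(389, 283) [698.8  64. ] 688.6140843805365 -135.09476389011846
[523.7 135.1 199.3] 540.5385636422951 -17.594618232925118
```

Request:
{"name": "carry_out", "arguments": {"deltas": [0,0,0,-0.001,0.001,0.005,-1,0,0,0,0,0,0.01,-1,0,0,0,0,0,0.015,-1,0,0,0,0,0,0.015,-1,0,0,0,0,0,0.015,-1,0,0,0,0,0,0.012,-1,0,0,0,0,0,0.01,-1,0,0,0,0,0,0.005,-1,0,0,0,0,0,0.003,-0.5,0,0,0,0,0,0,0,0,0,0,0,0,0,0.3,0,0,0,0,0,0,0.4]}}

```text
clock: 18.45
eef_pos: [525.0, 135.1, 109.6]
tool_rot: [3.141, 0.0, 1.856]
force: [-0.0, 0.3, -0.2]
width: 25.7
gripper_force: 0.0
```

Request:
{"name": "carry_out", "arguments": {"deltas": [0,0,0,0,0,0,0.5,0,0,0,0,0,0,0.6,0,0,0,0,0,0,0.7,0,0,0,0,0,0,0.8,0,0,0,0,0,0,0.9,0,0,0,0,0,0,1,0,0,0,0,0,0,1,0,0,0,0,0,0,1,0,0,0,0,0,0,1]}}

```text
clock: 19.58
eef_pos: [523.4, 134.6, 109.3]
tool_rot: [-3.139, 0.001, 1.856]
force: [-4.1, -0.5, 6.0]
width: 9.1
gripper_force: 58.5
```

Request:
{"name": "carry_out", "arguments": {"deltas": [0.5,0,0,0,0.00025,-0.0012,1,0.5,0,0,0,0.00025,-0.0012,1,0.5,0,0,0,0.00025,-0.0012,1,0.5,0,0,0,0.00025,-0.0012,1]}}

```text
clock: 20.08
eef_pos: [523.3, 134.6, 111.3]
tool_rot: [-3.1, -0.001, 1.856]
force: [-2.6, 1.2, -30.1]
width: 8.7
gripper_force: 58.3
```

Request:
{"name": "carry_out", "arguments": {"deltas": [0.5,0,0,0,0.00025,-0.0012,1,0.5,0,0,0,0.00025,-0.0012,1,0.5,0,0,0,0.00025,-0.0012,1,0.5,0,0,0,0.00025,-0.0012,1]}}

```text
clock: 20.58
eef_pos: [526.0, 135.3, 119.7]
tool_rot: [-3.069, 0.001, 1.856]
force: [-8.0, -1.6, 0.6]
width: 9.0
gripper_force: 61.4
```

Request:
{"name": "carry_out", "arguments": {"deltas": [0.5,0,0,0,0.00025,-0.0012,1,0.5,0,0,0,0.00025,-0.0012,1,0.5,0,0,0,0.00025,-0.0012,1,0.5,0,0,0,0.00025,-0.0012,1,0.5,0,0,0,0.00025,-0.0012,1]}}

```text
clock: 21.2
eef_pos: [528.3, 136.0, 126.4]
tool_rot: [-3.027, 0.001, 1.856]
force: [-7.4, -2.3, 1.1]
width: 9.0
gripper_force: 61.4
```

Request:
{"name": "carry_out", "arguments": {"deltas": [0.5,0,0,0,0.00025,-0.0012,1,0.5,0,0,0,0.00025,-0.0012,1,0.5,0,0,0,0.00025,-0.0012,1,0.4,0,0,0,0.0002,-0.001,1,0,0,0,0,0,0,1,0,0,0,0,0,0,1,0,0,0,0,0,0,1,0,0,0,0,0,0,1]}}

```text
clock: 22.2
eef_pos: [529.9, 136.4, 131.0]
tool_rot: [-2.994, 0.001, 1.856]
force: [-7.6, -2.0, 1.9]
width: 8.8
gripper_force: 61.4
```

```bash
python3 - <<'E'
from h import *
s=ctrl.read_state();print(s["eef_pos"],s["tool_rot"],s["force"],s["width"],s["gripper_force"])
a=ctrl.get_image("side")[150:270,160:320,::-1];b=ctrl.get_image("scene")[150:270,170:330,::-1]
cv2.imwrite("pics/w6.png",np.vstack([np.hstack([cv2.resize(i,(400,300),interpolation=cv2.INTER_CUBIC) for i in(a,b)])]))
E
```

```text
[529.87834027 136.44104922 130.9762161 ] [-2.99439631e+00  9.77718732e-04  1.85598984e+00] [-7.57135627 -1.95868069  1.92368161] 8.829507317493185 61.40949547290802
```

View pics/w6.png

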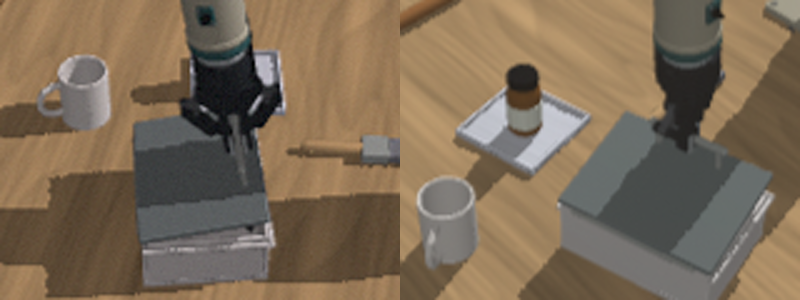

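The jar is still upright in the tray and the lid is ajar. In the crop, the lid's front-left corner is near (268,228) in the side view and (772,177) in the scene view. I'll compare those with the pixels predicted for several lid angles.

```bash
python3 - <<'E'
from h import *
np.set_printoptions(precision=1,suppress=True)
e=np.array([.9597,.2812]);f=np.array([-.2812,.9597])
for n in("scene","side"):
  c=ctrl.calibration(n)
  for t in(0,.09,.12,.155,.19):
    for fy in (88,-122):
      rx,rz=-162,12
      x=679.5+rx*np.cos(t)+rz*np.sin(t);z=80+rz*np.cos(t)-rx*np.sin(t)
      p=c["R"]@np.r_[x*e+fy*f,z]+c["t"];p=c["mtx"]@p/p[2];print(n,t,fy,p[:2],end=' ')
    print()
# edge scan: columns profile through the front-left lid corner, before/after
for n,cols in(("side",(258,262,265)),("scene",(314,316,317))):
  a=cv2.imread(f"pics/{n}0.png");b=ctrl.get_image(n)[:,:,::-1]
  for x in cols: print(n,x,a[214:252,x].mean(1).astype(int).tolist(),b[214:252,x].mean(1).astype(int).tolist())
E
```

```text
scene 0 88 [318.3 224. ] scene 0 -122 [260.7 199.1] 
scene 0.09 88 [318.6 221.1] scene 0.09 -122 [260.6 196.2] 
scene 0.12 88 [318.7 220.2] scene 0.12 -122 [260.5 195.2] 
scene 0.155 88 [318.8 219.2] scene 0.155 -122 [260.4 194.2] 
scene 0.19 88 [318.8 218.2] scene 0.19 -122 [260.2 193.2] 
side 0 88 [268.2 242.3] side 0 -122 [260.7 196.3] 
side 0.09 88 [267.8 239.2] side 0.09 -122 [260.3 193.2] 
side 0.12 88 [267.6 238.1] side 0.12 -122 [260.1 192.2] 
side 0.155 88 [267.3 236.9] side 0.155 -122 [259.8 191. ] 
side 0.19 88 [266.9 235.7] side 0.19 -122 [259.4 189.8] 
side 258 [132, 125, 120, 112, 106, 101, 89, 80, 81, 83, 85, 83, 82, 81, 75, 97, 106, 104, 103, 104, 102, 102, 104, 104, 104, 101, 104, 105, 102, 101, 73, 107, 110, 157, 150, 117, 109, 108] [66, 69, 66, 68, 69, 67, 69, 75, 79, 84, 71, 62, 62, 59, 87, 93, 94, 92, 95, 92, 93, 93, 97, 93, 100, 80, 50, 68, 102, 103, 143, 170, 127, 177, 159, 116, 105, 110]
side 262 [62, 59, 64, 58, 60, 58, 56, 55, 55, 70, 95, 106, 101, 103, 103, 103, 103, 107, 103, 105, 104, 101, 101, 104, 102, 105, 102, 106, 104, 90, 75, 108, 102, 167, 142, 94,
[... 899 characters left out ...]
e 316 [77, 77, 79, 80, 80, 80, 81, 84, 89, 105, 117, 120, 117, 102, 93, 100, 154, 184, 164, 131, 107, 93, 88, 86, 85, 84, 83, 80, 80, 80, 81, 114, 138, 141, 140, 139, 138, 138] [77, 77, 78, 80, 98, 107, 107, 108, 106, 97, 84, 83, 145, 159, 145, 133, 159, 189, 176, 140, 107, 93, 88, 87, 86, 84, 82, 80, 80, 80, 106, 128, 138, 141, 140, 140, 139, 139]
scene 317 [79, 77, 77, 79, 79, 80, 80, 81, 83, 93, 112, 113, 94, 117, 133, 171, 196, 166, 121, 99, 90, 86, 82, 81, 82, 83, 83, 82, 80, 80, 105, 127, 137, 142, 141, 139, 139, 138] [78, 77, 77, 78, 98, 108, 106, 103, 90, 81, 84, 89, 121, 148, 145, 173, 196, 166, 121, 99, 90, 85, 82, 81, 82, 83, 83, 82, 81, 81, 110, 130, 138, 143, 142, 139, 139, 139]
```

The lid's edge rose 5.3 px in the side view and 5.0 px in the scene view. That matches about 0.16 rad, a gap of about 25 mm, and agrees with the arm's own motion. Handing in.

```bash
python3 -c "
from cell import ctrl
s=ctrl.read_state();print(s['clock'],s['eef_pos'],abs(s['qd']).max());print(ctrl.finish_job())"
```

```text
22.4 [529.85170472 136.4430937  130.95604196] 0.0024215305399620433
the job is handed in; nothing more can be done
None
```

The job is handed in at 22.4 s: the jar stands upright and released in the tray, and the arm is holding the unsealed lid still, ajar by about 25 mm (estimated from the images and the arm's motion).

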